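Lock and open the glaze mill

TASK

Open the glaze mill for charging. First take the locking pin from its wooden rest and push it into the guide tube at the end of the mill until it is fully home, with its collar against the tube's mouth, so that the drum cannot roll. Then unscrew the cap from the charging port on top of the drum, lift it off and set it down gently in the white tray, grip side up, leaving everything else where it is.

Things in the scene. Friction and masses are not known exactly. Their poses are not given: they have to be found in the camera images.
- mill: Bench ball mill, fixed: blue frame, base 280 x 260 mm; steel drum, 184 mm diameter, between end frames. Origin on the bench under the drum's middle; z up, y along the drum (axis 130 mm up), x away from the robot at yaw 0. Motor behind, belt guard at +y, guide tube at -y. The drum has a stiff drag: it does not roll under less than 30 N at the port.
- port_rim (a point): Centre of the rim of the charging port's neck on top of the drum, 255 mm above the bench, over the mill's origin, axis upright. Neck 61 mm diameter over its threads, 33 mm tall, on a flat boss of 92 mm diameter. Nothing else stands as high within 150 mm of it.
- bore_mouth (a point): Centre of the mouth of the pin's steel guide tube, at mill (-108, -195, 130) mm; axes as the mill's. The bore runs level along the mill's +y: 19 mm diameter (flared to 25 mm over the first 6 mm), 88 mm long, 41 mm outside at the mouth, then a 23 mm hole in a lug on the drum. Free air above, below and before it. Home: pin tip 118 mm in along +y, collar on the mouth.
- pin_middle (a point): Locking pin, half-way along, on its axis. Own x axis: along the pin to the tip. Steel shaft 16 mm diameter from the bevelled tip (x = 94 mm) to -24; collar 34 mm diameter to -32; black handle 26 mm diameter to -94 mm. 188 mm long, 0.2 to 0.33 kg, balances at x = 3 mm. At first it lies level in the rest, its axis 43 mm above the bench. Let go partway in the bore, it droops a few mm but stays.
- pin_tip (a point): The centre of the pin's tip, on its axis; axes as the pin's.
- pin_handle (a point): The centre of the pin's handle, on its axis, 157 mm behind the tip; axes as the pin's.
- rest: Wooden pin rest, fixed: board 210 x 90 x 12 mm; origin under its middle, x along the pin to its tip. The handle lies in a slot between two cheeks (x = -104 to -38 mm, 70 mm over both), 64 mm high, 8 mm over the handle's top: no room for fingers there. The shaft lies in a saddle 60 mm wide, 49 mm high, x = 69 to 87 mm. From x = -20 to 65 mm the shaft is free. The pin lifts straight up.
- cap_hub (a point): Port cap, black plastic, 0.13 to 0.21 kg: skirt 72 mm diameter, 36 mm tall; on it a ribbed round grip (hub) 48 mm diameter, 32 mm tall. This point: on the axis, half-way up the hub, 52 mm above the skirt's underside, 16 mm below the top; z out of the top. Screwed on it is 277 mm above the bench; the skirt is clear of the neck when it is above 308 mm.
- cap: The same cap, origin at the centre of the skirt's underside. Right-hand thread: it comes off anticlockwise seen from above, rises 30 mm per full turn and is free after about 4.1 rad (235 degrees), 20 mm up; turning further does no harm; then it lifts straight off. 3 mm end play, 1 mm side play; it turns lightly, stays where it is left, and cannot be pulled off before.
- tray: White enamel tray, fixed: 260 x 170 mm outside, rim 22 mm high, walls and floor 4 mm thick. Origin: under its middle; x along its long side, z up. A jar stands somewhere in it.
- jar_mid (a point): Bystander: glass jar with steel lid, 58 mm diameter, 80 mm tall, standing somewhere in the tray; this point is its centre, 40 mm up.
- flask_mid (a point): Bystander: brown glass bottle, 66 mm diameter, 170 mm tall, on the bench; its centre, 85 mm up.
- tub_mid (a point): Bystander: white plastic tub, 100 mm diameter, 70 mm tall; its centre, 35 mm up.
- scoop_mid (a point): Bystander: red plastic measuring scoop, cup 76 mm diameter, 42 mm tall, its flat handle reaching 110 mm from the cup's centre along its own -x; point on the cup's axis, 20 mm up.
- pigment_mid (a point): Bystander: small glass jar with white lid, 56 mm diameter, 65 mm tall; point on its axis, 30 mm up.
- tin_mid (a point): Bystander: small metal tin, 50 mm diameter, 58 mm tall, between the mill and the tray; its centre, 28 mm up.
Not all that is in view belongs to the job. What is shaped like the cap but blue or yellow is not meant.

How it is judged:
By the outcome, as a careful person would: the job done as asked, in the order asked, and still so for the second after the job is handed in, with the robot touching nothing.
It also fails if it takes over 72 s, if anything falls off the work surface, if the arm or the gripper's body presses on something with over 40 N, if the wrist force passes 120 N, or if a joint passes its speed limit or range.

ROBOT

A 6-joint arm with a two-finger parallel gripper is mounted at the origin on the work surface. World frame = base frame: x ahead of the robot, y to its left, z up, the work surface at z = 0. Lengths are in m, angles in rad, forces in N, time in s.
With the tool pointing down it reaches from about 0.3 to 0.775 m from the base axis. Payload 14.6 kg.
Tool frame: the origin (TCP) lies midway between the tips of the shut fingers; the grasp point (between the pads) lies 19 mm behind it (ctrl.pinch_z is the distance from the TCP to the grasp point, in m); z points along the fingers, y is the line along which they close (so a half turn about z gives the same grasp; the last joint's range is limited). The gripper opens to 94 mm and grips with 3 to 60 N. Pads are 16 mm wide; open, the fingers measure 119 mm over their backs; the gripper's body (75 mm by 177 mm) begins 78 mm behind the grasp point.
Start: joints at [1.118, 0.3, 1.521, -0, 1.321, -0.067], TCP at [0.207, 0.51, 0.205] pointing down, gripper open.
Joint ranges: [-3.03, 3.03], [-0.79, 2.21], [0.23, 2.52], [-1.04, 4.18], [0, 3.07], [-2.55, 2.55]. Speed limits (rad/s): [2.22, 2.22, 2.57, 3.14, 3.14, 3.14].

INTERFACE

Orientations are given as [roll, pitch, yaw] about the fixed x, y, z axes, in that order (R = Rz(yaw) Ry(pitch) Rx(roll)).
In Python, from station import ctrl gives the robot as it stands.
- The arm moves only by the tool jog_arm, never from a script. Its argument "motion" is a list of rows, each a list of 7 numbers: the shift along the tool's x, y, z in m, then the turn, a rotation vector about the tool's x, y, z in rad, then the opening, from -1 (shut) to 1 (fully open). In form: [[tx, ty, tz, rx, ry, rz, gripper], ...]. A call has 1 to 5 rows; each row shifts and turns the commanded pose from where the row before left it, along the tool's axes as they then stand; what a row does not reach is not made up. A row lasts 1/10 s, in which the tool goes at most 50 mm and 8.59 degrees, less where a joint would pass 70% of its speed; a pose out of reach is approached as far as the arm can. A call is refused whole if a number of a shift passes 0.05 or a number of a turn 0.15, either way. A call with a gripper value outside its range is refused whole. The fingers move at their own pace and stop on an object; "squeeze" is the grip in N (left out, the last holds). Time passes only in rows, so rows that do not move let the fingers close. It gives the time, the measured TCP pose, the force, the opening and the grip force at its end, in the units of the state.
- ctrl.get_obs(): the state, without advancing time (a new reading comes with each control period).
- ctrl.camera(name): name is "scene" or "side" or "wrist"; returns the picture (400x640x3 uint8, red, green, blue); there is no depth.
- ctrl.camera_model(name): a dict with "intrinsics" (3x3 intrinsics, pixels), "k1" (the pictures are not rectified: a ray, as slopes to the right and down, at radius r is drawn at 1 + k1 r^2 times it, then the intrinsics apply), "rvec" (rotation vector, rad) and "tvec" (3), from world to camera coordinates, as OpenCV has them. Camera axes: x right, y down, z forward; pixel columns grow to the right and rows downward; lengths in m; the calibration is good to about 2 mm. A picture is of the moment at which its call begins: read the wrist's pose just before it. camera_model takes no time and is no camera call; for the wrist camera it gives the pose at the moment of the call.
- ctrl.hand_in(): hands the job in; it is judged then, once.
The state is a dict: "time_s": time; "qpos": joint angles; "joint_vel": joint speeds; "tau": joint torques, N m; "ee_pos": TCP position; "eef_rot": TCP orientation; "force": force on the tool from outside, world axes, zero at the start; "moment": the same for the moment, N m; "grip_width": finger opening in m; "grip_force": force on a finger pad.
Only numpy, scipy, OpenCV 4.12 (cv2) and the standard library are available. Lean on these libraries where they do the work, as an engineer would, in place of code of your own. Each camera call takes 0.05 s, during which the arm holds its last target. There are 200 camera calls.

## Working session

There is one attempt and no reset: what is moved stays moved. The work goes in short steps, Python scripts to look and compute and a tool call to move; the robot and the scene stay as the last step left them, time stands still between calls to the robot, and variables do not carry over. Pictures are saved under pics/ and viewed, at most 13 in all, crops included, and the job is handed in when it is done.

Besides the shell and the picture viewer there is one more tool, called after "Request:" by a JSON object that holds its "method" and its "body", one argument or row to a line. jog_arm: Moves the arm, as the interface text tells. Its arguments: {"type":"object","properties":{"motion":{"type":"array"},"squeeze":{"type":"number"}},"required":["motion"]}

```bash
mkdir -p pics; ls; python3 - <<'E'
from station import ctrl
import cv2,numpy as np
o=ctrl.get_obs()
for k,v in o.items(): print(k,np.round(v,4))
for n in("scene","side","wrist"):
    m=ctrl.camera_model(n);R=cv2.Rodrigues(np.array(m["rvec"]))[0]
    print(n,np.round(m["intrinsics"],1).tolist(),m["k1"],"pos",np.round(-R.T@np.array(m["tvec"]).ravel(),3),"fwd",np.round(R[2],3))
    cv2.imwrite(f"pics/{n}0.png",ctrl.camera(n)[:,:,::-1])
E
```

```text
pics
time_s 0.0
qpos [ 1.1184  0.3004  1.5216 -0.      1.3207 -0.0666]
joint_vel [ 0.0009  0.0014 -0.001  -0.001   0.001   0.0001]
tau [ 1.50000e-03 -5.31831e+01 -3.52735e+01  7.09000e-02  2.44000e-02
 -2.00000e-04]
ee_pos [0.2069 0.5093 0.2049]
eef_rot [-3.1405e+00 -1.0000e-04  2.7558e+00]
force [ 0.1033 -0.3508  0.4217]
moment [ 0.0036  0.0354 -0.0016]
grip_force 0.0
grip_width 0.0936
scene [[443.4, 0.0, 314.8], [0.0, 443.4, 196.7], [0.0, 0.0, 1.0]] -0.031134421995455137 pos [1.062 0.523 1.283] fwd [-0.354 -0.397 -0.847]
side [[496.4, 0.0, 319.5], [0.0, 496.4, 202.0], [0.0, 0.0, 1.0]] 0.006550367434483649 pos [ 0.136 -0.835  1.123] fwd [ 0.348  0.62  -0.703]
wrist [[281.1, 0.0, 320.4], [0.0, 281.1, 199.0], [0.0, 0.0, 1.0]] -0.03750899369650203 pos [0.139 0.536 0.384] fwd [ 0.231 -0.094 -0.968]
```

View pics/scene0.png

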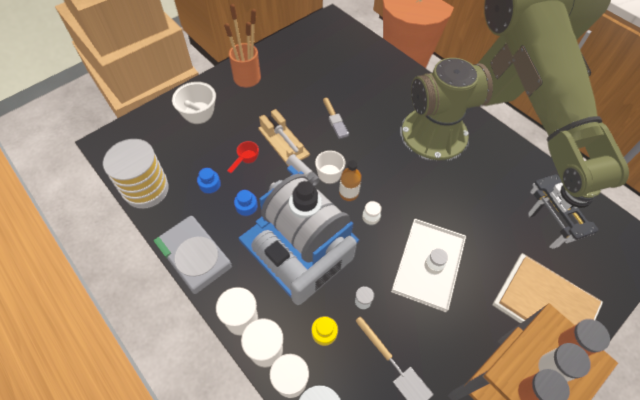

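View pics/side0.png

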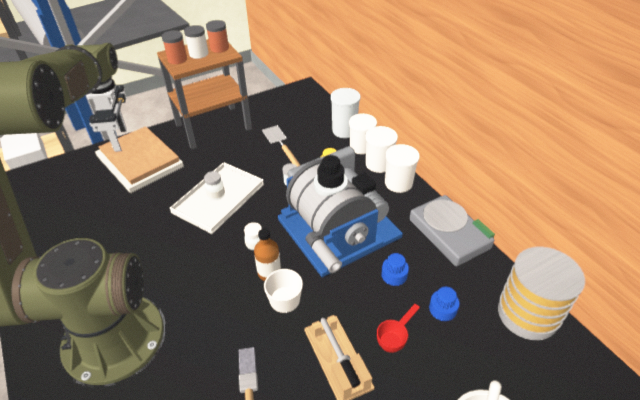

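```bash
python3 - <<'E'
import cv2,numpy as np
def crop(n,x0,x1,y0,y1,s): 
    im=cv2.resize(cv2.imread(f"pics/{n}0.png")[y0:y1,x0:x1],None,fx=s,fy=s,interpolation=cv2.INTER_CUBIC)
    for x in range((x0//10+1)*10,x1,10):
        cv2.line(im,((x-x0)*s,0),((x-x0)*s,6 if x%50 else 16),(0,255,255),1)
        if x%20==0: cv2.putText(im,str(x),((x-x0)*s-10,26),0,.35,(0,255,255),1)
    for y in range((y0//10+1)*10,y1,10):
        cv2.line(im,(0,(y-y0)*s),(6 if y%50 else 16,(y-y0)*s),(0,255,255),1)
        if y%20==0: cv2.putText(im,str(y),(8,(y-y0)*s+4),0,.35,(0,255,255),1)
    return im
def comp(a,b,f):
    h=max(a.shape[0],b.shape[0]);c=np.zeros((h,a.shape[1]+b.shape[1],3),np.uint8)
    c[:a.shape[0],:a.shape[1]]=a;c[:b.shape[0],a.shape[1]:]=b;cv2.imwrite(f,c);print(c.shape)
comp(crop("scene",235,365,145,305,3),crop("side",275,407,145,280,3),"pics/mill.png")
comp(crop("scene",250,330,105,185,5),crop("side",300,380,305,400,5),"pics/rest.png")
comp(crop("scene",340,470,190,310,3),crop("side",165,275,160,240,3),"pics/tray.png")
E
```

```text
(480, 786, 3)
(475, 800, 3)
(360, 720, 3)
```

View pics/mill.png

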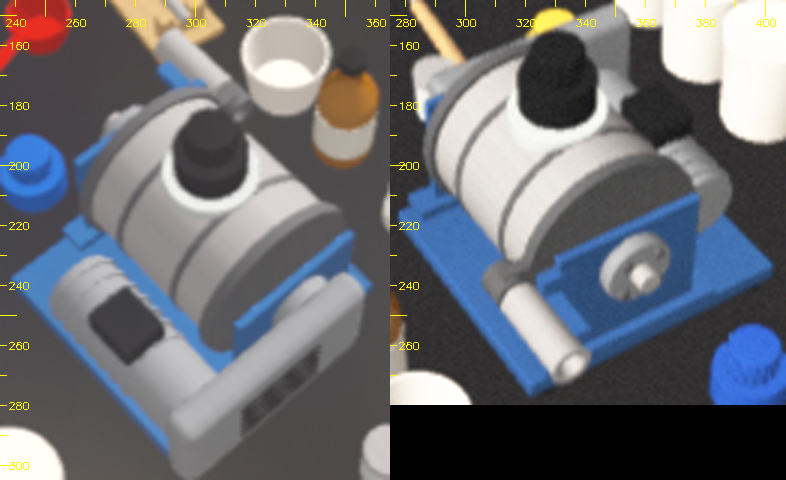

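View pics/rest.png

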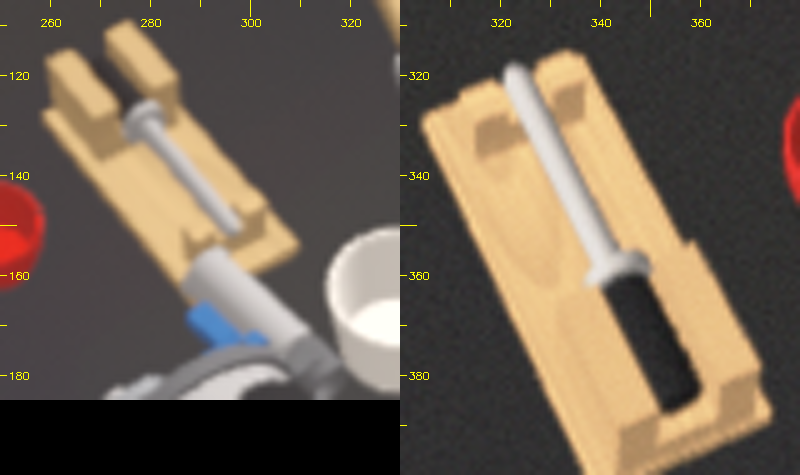

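View pics/tray.png

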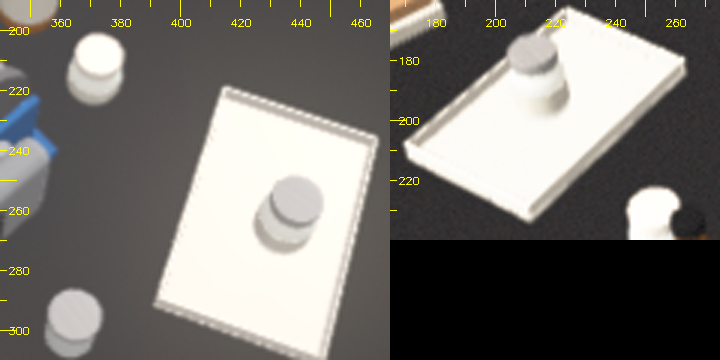

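```bash
cat > h.py <<'E'
import cv2,numpy as np
from scipy.optimize import least_squares
from scipy.spatial.transform import Rotation as Ro
from station import ctrl
def proj(m,P):
    c=(cv2.Rodrigues(np.array(m["rvec"],float))[0]@np.atleast_2d(P).T).T+np.array(m["tvec"]).ravel()
    s=c[:,:2]/c[:,2:]; s=s*(1+m["k1"]*(s**2).sum(1,keepdims=True)); K=np.array(m["intrinsics"])
    return s@K[:2,:2].T+K[:2,2]
M={n:ctrl.camera_model(n) for n in("scene","side")}
def place(p,L):
    c,s=np.cos(p[2]),np.sin(p[2]); L=np.atleast_2d(L)/1000.
    return np.c_[p[0]+c*L[:,0]-s*L[:,1],p[1]+s*L[:,0]+c*L[:,1],L[:,2]]
def fit(obs,p0,yaw=True):
    def r(p):
        p=np.r_[p,0][:3] if not yaw else p
        return np.concatenate([(proj(M[n],place(p,l))-px).ravel() for n,l,px in obs])
    s=least_squares(r,p0 if yaw else p0[:2],loss="soft_l1"); print(np.round(s.x,4),"res",np.round(r(s.x).reshape(-1,2),1).tolist()); return s.x
E
cat > loc.py <<'E'
from h import *
print("mill");fits=[]
obs=[("scene",(0,0,293),(305.5,187.7)),("side",(0,0,293),(330,162.3)),("side",(-108,-195,130),(335.3,266))]
corners=[("side",(-140,-130,0),(321.7,276)),("side",(140,-130,0),(402,235)),("scene",(140,-130,0),(239.7,238))]
mill=fit(obs,[.5,-.1,0.]); print("all"); 
for y0 in(0,.5,1): fit(obs+corners,[mill[0],mill[1],mill[2]])if y0==0 else 0
print("pin");pin=fit([("side",(94,0,43),(323.2,319.6)),("side",(-24,0,43),(343,358.)),("side",(-94,0,43),(356,387.)),("scene",(94,0,43),(298,151)),("scene",(-24,0,43),(279.7,128.3))],[.3,-.4,1.])
print("tray");c=[(x,y,22) for x in(-130,130) for y in(-85,85)]
sc=np.array([(224,88),(378,137),(326,360),(154,304)])/3+[340,190]; sd=np.array([(567-390,8),(685-390,60),(530-390,220),(404-390,145)])/3+[165,160]
o=[("scene",(-130,85,22),0),]
# scene order TL,TR,BR,BL ; assign by trying
import itertools
corn=[(-130,-85,22),(130,-85,22),(130,85,22),(-130,85,22)]
for k in (0,1):
  for d in(1,-1):
    oo=[("scene",corn[(k+d*i)%4],sc[i]) for i in range(4)]
    for y0 in(0,1.6): 
        tr=fit(oo,[.4,.2,y0])
print("jar");fit([("scene",(0,0,80),(340+297/3,190+198/3)),("side",(0,0,80),(165+142/3,160+54/3))],[.4,.2,0],False)
for n,z,s,d in[("pigment",65,(340+98/3,190+52/3),None),("tin",58,(340+75/3,190+308/3),None),("flask",170,(235+352/3,145+58/3),(265,235)),("tub",70,(235+286/3,145+48/3),(284,283))]:
    print(n);fit([("scene",(0,0,z),s)]+([("side",(0,0,z),d)] if d else []),[.4,.1,0],False)
E
python3 loc.py
```

```text
mill
[0.6486 0.0199 0.0306] res [[-0.3, -0.4], [-0.3, -2.8], [0.0, 0.3]]
all
[0.6524 0.0197 0.0527] res [[-1.5, 0.3], [1.0, -3.3], [3.3, -0.4], [-6.7, 8.4], [-7.7, 6.5], [6.1, 0.5]]
pin
[ 0.4572 -0.3401  1.4492] res [[-0.6, -0.3], [-0.4, 1.6], [-0.2, -0.8], [-2.1, -0.5], [-1.3, 0.9]]
tray
[0.4194 0.3454 0.4828] res [[0.1, -0.4], [-73.4, 54.1], [0.0, 0.1], [74.8, -55.4]]
[0.2791 0.2075 2.2351] res [[-29.0, 3.4], [0.4, 0.9], [18.3, -117.3], [-0.4, -111.1]]
[0.4211 0.3455 0.4873] res [[-0.5, -0.1], [-0.3, 0.5], [-0.1, 0.5], [1.1, -1.0]]
[0.4211 0.3455 0.4873] res [[-0.5, -0.1], [-0.3, 0.5], [-0.1, 0.5], [1.1, -1.0]]
[0.2629 0.2067 0.9677] res [[-0.2, 22.5], [0.2, 1.0], [-3.9, -139.3], [6.0, -116.5]]
[0.2629 0.2067 0.968 ] res [[-0.2, 22.6], [0.2, 1.0], [-4.0, -139.3], [5.9, -116.5]]
[ 0.4246  0.3469 -0.7225] res [[-28.8, 18.8], [1.1, 3.3], [28.2, -20.1], [-1.1, -2.0]]
[0.394  0.3311 0.9195] res [[-1.4, 76.2], [-67.0, -16.8], [1.4, -93.8], [78.1, 0.6]]
jar
[0.4162 0.3556] res [[-0.4, -0.2], [-0.4, -0.8]]
pigment
[0.4391 0.1035] res [[0.0, 0.0]]
tin
[0.6545 0.2897] res [[-0.0, 0.0]]
flask
[ 0.4301 -0.0179] res [[-1.1, -1.3], [-0.6, -2.6]]
tub
[ 0.4265 -0.1176] res [[-0.9, 1.1], [-0.7, 0.4]]
```

```bash
cat > ov.py <<'E'
from h import *
def circ(c,r,ax): # ax normal index
    t=np.linspace(0,2*np.pi,33);z=np.zeros(33);d={2:np.c_[np.cos(t),np.sin(t),z],1:np.c_[np.cos(t),z,np.sin(t)],0:np.c_[z,np.cos(t),np.sin(t)]}[ax]
    return np.array(c)+r*d
mill=fit([("scene",(0,0,293),(305.5,190)),("side",(0,0,293),(330,163)),("side",(-108,-195,130),(335.3,266))],[.6,0,0.])
pin=np.array([.4572,-.3401,1.4492]); tray=np.array([.4211,.3455,.4873])
import sys
Y=lambda a:[(place(mill,l)) for l in a]
L=[circ((0,0,293),24,2),circ((0,0,261),36,2),circ((0,0,222),46,2),circ((-108,-195,130),20.5,1),circ((-108,-195,130),12.5,1),circ((-108,-107,130),20.5,1)]
B=[np.array([(-140,-130,0),(140,-130,0),(140,130,0),(-140,130,0),(-140,-130,0)])]
P=[circ((94,0,43),8,0),circ((-24,0,43),17,0),circ((-32,0,43),17,0),circ((-94,0,43),13,0),np.array([(94,8,43),(-24,8,43)]),np.array([(94,-8,43),(-24,-8,43)]),np.array([(-105,-45,12),(105,-45,12),(105,45,12),(-105,45,12),(-105,-45,12)])]
def draw(n,x0,x1,y0,y1,s):
    im=cv2.resize(cv2.imread(f"pics/{n}0.png")[y0:y1,x0:x1],None,fx=s,fy=s,interpolation=cv2.INTER_CUBIC)
    for p,ls,c in((mill,L+B,(0,255,255)),(pin,P,(0,0,255))):
        for l in ls:
            q=((proj(M[n],place(p,l))-[x0,y0]+.5)*s).astype(int); cv2.polylines(im,[q],False,c,1)
    return im
a=draw("scene",235,365,105,305,3);b=draw("side",275,407,145,345,3)
cv2.imwrite("pics/ov1.png",np.hstack([a,b]))
E
python3 ov.py
```

```text
[0.6496 0.0211 0.0292] res [[-0.3, -2.2], [-0.2, -3.9], [-0.0, -0.2]]
```

View pics/ov1.png

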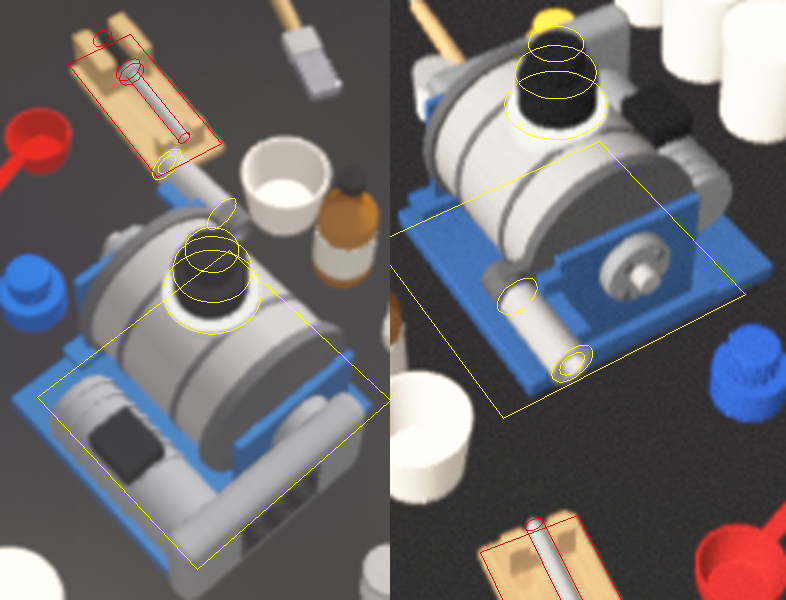

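```bash
cat > plan.py <<'E'
from h import *
import sys,json
def plan(wps,grip=1.0,start=None):
    """wps: list of (x,y,z,yaw,nrows); tool down; prints rows in tool axes, 5 per call"""
    o=ctrl.get_obs(); p=np.array(o["ee_pos"]) if start is None else np.array(start[:3]); 
    y=o["eef_rot"][2] if start is None else start[3]
    rows=[]
    for w in wps:
        n=w[4]; d=np.array(w[:3])-p; t=(w[3]-y+np.pi)%(2*np.pi)-np.pi
        for i in range(n):
            s=p+d/n
            R=Ro.from_euler("xyz",[np.pi,0,y]).as_matrix()
            l=np.round(R.T@(s-p),3); rz=round(-(t/n),3)
            # carry rounding: recompute from the rounded row
            p=p+R@l; y=y-rz; rows.append([*l.tolist(),0,0,rz,grip])
            d=(np.array(w[:3])-p)*n/(n-i-1) if i<n-1 else d
            t=((w[3]-y+np.pi)%(2*np.pi)-np.pi)*n/(n-i-1) if i<n-1 else t
    for i in range(0,len(rows),5): print(json.dumps([[ (0 if v==0 else v) for v in r] for r in rows[i:i+5]]))
    print("end",np.round(p,4),round(y,4))
E
python3 - <<'E'
from plan import *
g=place([.4572,-.3401,1.4492],(-8,0,0))[0];print(g)
plan([(.24,.36,.30,2.5,5),(.35,-.02,.30,1.9,12),(g[0],g[1],.2,1.449,11)])
E
```

```text
[ 0.45622962 -0.34804093  0.        ]
[[-0.017, -0.025, -0.019, 0, 0, 0.051, 1.0], [-0.019, -0.024, -0.019, 0, 0, 0.051, 1.0], [-0.02, -0.023, -0.019, 0, 0, 0.051, 1.0], [-0.021, -0.023, -0.019, 0, 0, 0.051, 1.0], [-0.022, -0.021, -0.019, 0, 0, 0.052, 1.0]]
[[-0.026, -0.02, 0, 0, 0, 0.05, 1.0], [-0.027, -0.019, 0, 0, 0, 0.05, 1.0], [-0.028, -0.017, 0, 0, 0, 0.05, 1.0], [-0.029, -0.016, 0, 0, 0, 0.05, 1.0], [-0.03, -0.014, 0, 0, 0, 0.05, 1.0]]
[[-0.03, -0.013, 0, 0, 0, 0.05, 1.0], [-0.031, -0.011, 0, 0, 0, 0.05, 1.0], [-0.032, -0.01, 0, 0, 0, 0.05, 1.0], [-0.032, -0.008, 0, 0, 0, 0.05, 1.0], [-0.032, -0.006, 0, 0, 0, 0.05, 1.0]]
[[-0.033, -0.005, 0, 0, 0, 0.05, 1.0], [-0.033, -0.003, 0, 0, 0, 0.05, 1.0], [-0.031, 0, 0.009, 0, 0, 0.041, 1.0], [-0.031, 0.001, 0.009, 0, 0, 0.041, 1.0], [-0.031, 0.002, 0.009, 0, 0, 0.041, 1.0]]
[[-0.031, 0.003, 0.009, 0, 0, 0.041, 1.0], [-0.031, 0.005, 0.009, 0, 0, 0.041, 1.0], [-0.031, 0.006, 0.009, 0, 0, 0.041, 1.0], [-0.031, 0.007, 0.009, 0, 0, 0.041, 1.0], [-0.03, 0.008, 0.009, 0, 0, 0.041, 1.0]]
[[-0.03, 0.01, 0.009, 0, 0, 0.041, 1.0], [-0.03, 0.011, 0.01, 0, 0, 0.041, 1.0], [-0.029, 0.012, 0.009, 0, 0, 0.041, 1.0]]
end [ 0.4563 -0.3484  0.2   ] 1.4487
```

Request:
{"method": "jog_arm", "body": {
  "motion": [
    [-0.017,-0.025,-0.019,0,0,0.051,1],
    [-0.019,-0.024,-0.019,0,0,0.051,1],
    [-0.02,-0.023,-0.019,0,0,0.051,1],
    [-0.021,-0.023,-0.019,0,0,0.051,1],
    [-0.022,-0.021,-0.019,0,0,0.052,1]
  ]
}}

```text
time_s: 0.65
ee_pos: [0.24, 0.359, 0.301]
eef_rot: [-3.141, 0.0, 2.498]
force: [0.4, 0.5, 0.9]
grip_width: 0.0943
grip_force: 0.0
```

Request:
{"method": "jog_arm", "body": {
  "motion": [
    [-0.026,-0.02,0,0,0,0.05,1],
    [-0.027,-0.019,0,0,0,0.05,1],
    [-0.028,-0.017,0,0,0,0.05,1],
    [-0.029,-0.016,0,0,0,0.05,1],
    [-0.03,-0.014,0,0,0,0.05,1]
  ]
}}

```text
time_s: 1.15
ee_pos: [0.2852, 0.2006, 0.3004]
eef_rot: [3.141, 0.0, 2.248]
force: [0.5, 0.7, -0.1]
grip_width: 0.0942
grip_force: 0.0
```

Request:
{"method": "jog_arm", "body": {
  "motion": [
    [-0.03,-0.013,0,0,0,0.05,1],
    [-0.031,-0.011,0,0,0,0.05,1],
    [-0.032,-0.01,0,0,0,0.05,1],
    [-0.032,-0.008,0,0,0,0.05,1],
    [-0.032,-0.006,0,0,0,0.05,1]
  ]
}}

```text
time_s: 1.65
ee_pos: [0.3312, 0.0423, 0.3005]
eef_rot: [3.141, 0.0, 1.998]
force: [1.1, 0.6, 0.0]
grip_width: 0.0941
grip_force: 0.0
```

Request:
{"method": "jog_arm", "body": {
  "motion": [
    [-0.033,-0.005,0,0,0,0.05,1],
    [-0.033,-0.003,0,0,0,0.05,1],
    [-0.031,0,0.009,0,0,0.041,1],
    [-0.031,0.001,0.009,0,0,0.041,1],
    [-0.031,0.002,0.009,0,0,0.041,1]
  ]
}}

```text
time_s: 2.15
ee_pos: [0.3792, -0.1098, 0.273]
eef_rot: [3.141, 0.0, 1.775]
force: [0.8, 0.3, 0.5]
grip_width: 0.0942
grip_force: 0.0
```

Request:
{"method": "jog_arm", "body": {
  "motion": [
    [-0.031,0.003,0.009,0,0,0.041,1],
    [-0.031,0.005,0.009,0,0,0.041,1],
    [-0.031,0.006,0.009,0,0,0.041,1],
    [-0.031,0.007,0.009,0,0,0.041,1],
    [-0.03,0.008,0.009,0,0,0.041,1]
  ]
}}

```text
time_s: 2.65
ee_pos: [0.4271, -0.2593, 0.2278]
eef_rot: [-3.141, -0.0, 1.57]
force: [0.6, -0.3, -0.3]
grip_width: 0.094
grip_force: 0.0
```

Request:
{"method": "jog_arm", "body": {
  "motion": [
    [-0.03,0.01,0.009,0,0,0.041,1],
    [-0.03,0.011,0.01,0,0,0.041,1],
    [-0.029,0.012,0.009,0,0,0.041,1],
    [0,0,0,0,0,0,1],
    [0,0,0,0,0,0,1]
  ]
}}

```text
time_s: 3.15
ee_pos: [0.4561, -0.3482, 0.1998]
eef_rot: [-3.14, -0.001, 1.449]
force: [0.3, -0.3, 0.3]
grip_width: 0.0936
grip_force: 0.0
```

```bash
cat > wv.py <<'E'
from h import *
import sys
m=ctrl.camera_model("wrist"); im=ctrl.camera("wrist")[:,:,::-1].copy()
cv2.imwrite("pics/%s_raw.png"%sys.argv[1],im); np.save(sys.argv[1]+".npy",np.array([m],dtype=object),allow_pickle=True)
R=cv2.Rodrigues(np.array(m["rvec"]))[0]; print("cam",-R.T@np.array(m["tvec"]).ravel())
print({k:np.round(v,4).tolist() for k,v in ctrl.get_obs().items() if k in("time_s","ee_pos","eef_rot","force","qpos")})
x0,x1,y0,y1=map(int,sys.argv[2:6]); s=float(sys.argv[6])
c=cv2.resize(im[y0:y1,x0:x1],None,fx=s,fy=s,interpolation=cv2.INTER_CUBIC)
for x in range((x0//20+1)*20,x1,20): cv2.putText(c,str(x),(int((x-x0)*s)-8,10),0,.35,(0,255,255),1);cv2.line(c,(int((x-x0+.5)*s),12),(int((x-x0+.5)*s),18),(0,255,255),1)
for y in range((y0//20+1)*20,y1,20): cv2.putText(c,str(y),(0,int((y-y0)*s)+4),0,.35,(0,255,255),1);cv2.line(c,(24,int((y-y0+.5)*s)),(30,int((y-y0+.5)*s)),(0,255,255),1)
cv2.imwrite("pics/%s.png"%sys.argv[1],c)
E
python3 wv.py w1 120 520 0 400 1.5
```

```text
cam [ 0.46422096 -0.27715508  0.37897724]
{'time_s': 3.2, 'qpos': [-0.7151, 0.3569, 1.4575, 0.0001, 1.3276, -0.5937], 'ee_pos': [0.4563, -0.3477, 0.2004], 'eef_rot': [-3.1413, -0.0003, 1.4494], 'force': [0.0665, 0.495, 0.0649]}
```

View pics/w1.png

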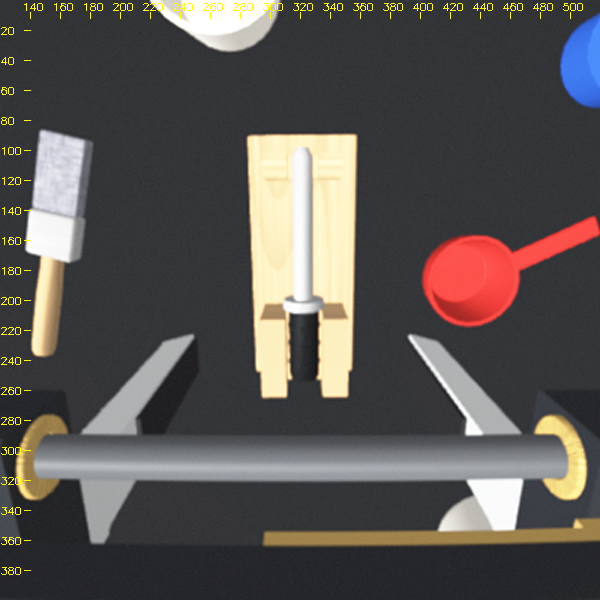

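```bash
python3 - <<'E'
from h import *
M["w1"]=np.load("w1.npy",allow_pickle=True)[0]
w=[("w1",(94,0,43),(321.8,98.5)),("w1",(-24,0,55),(321.8,199)),("w1",(-94,0,56),(322.5,253))]
r=[("w1",(105,-45,12),(120+356.5/1.5,135/1.5-.3)),("w1",(105,45,12),(120+247.5/1.5,135/1.5-.3))]
fit(w,[.457,-.34,1.45]);fit(w+r,[.457,-.34,1.45])
g=place([.4572,-.3401,1.4492],[(94,0,43),(-24,0,43)]);print(proj(M["w1"],g))
E
```

```text
[ 0.4586 -0.3368  1.4553] res [[-0.1, -2.4], [0.3, 0.5], [-0.2, 0.9]]
[ 0.4584 -0.3369  1.4558] res [[-0.2, -2.3], [0.2, 0.7], [-0.2, 1.0], [0.3, -0.3], [-0.0, 0.1]]
[[321.36746768  99.2754796 ]
 [321.17958365 199.80845946]]
```

Request:
{"method": "jog_arm", "body": {
  "motion": [
    [0.003,0.001,0.036,0,0,-0.006,1],
    [0,0,0.036,0,0,0,1],
    [0,0,0.036,0,0,0,1],
    [0,0,0.036,0,0,0,1],
    [0,0,0.032,0,0,0,1]
  ],
  "squeeze": 30
}}

```text
time_s: 3.7
ee_pos: [0.4578, -0.3444, 0.0238]
eef_rot: [3.141, 0.0, 1.456]
force: [0.4, -0.1, -0.6]
grip_width: 0.094
grip_force: 0.0
```

Request:
{"method": "jog_arm", "body": {
  "motion": [
    [0,0,0,0,0,0,1],
    [0,0,0,0,0,0,-1],
    [0,0,0,0,0,0,-1],
    [0,0,0,0,0,0,-1],
    [0,0,0,0,0,0,-1]
  ]
}}

```text
time_s: 4.2
ee_pos: [0.4582, -0.3457, 0.0257]
eef_rot: [3.14, 0.001, 1.455]
force: [0.1, 0.3, -0.5]
grip_width: 0.0656
grip_force: 0.0
```

Request:
{"method": "jog_arm", "body": {
  "motion": [
    [0,0,0,0,0,0,-1],
    [0,0,0,0,0,0,-1],
    [0,0,0,0,0,0,-1]
  ]
}}

```text
time_s: 4.5
ee_pos: [0.4577, -0.3454, 0.0245]
eef_rot: [3.142, 0.0, 1.455]
force: [0.6, -0.2, 0.7]
grip_width: 0.0414
grip_force: 0.0
```

Request:
{"method": "jog_arm", "body": {
  "motion": [
    [0,0,0,0,0,0,-1],
    [0,0,0,0,0,0,-1],
    [0,0,0,0,0,0,-1],
    [0,0,0,0,0,0,-1],
    [0,0,0,0,0,0,-1]
  ]
}}

```text
time_s: 5.0
ee_pos: [0.4578, -0.3454, 0.0244]
eef_rot: [3.142, 0.0, 1.455]
force: [1.3, -0.3, -0.9]
grip_width: 0.0152
grip_force: 30.0
```

Request:
{"method": "jog_arm", "body": {
  "motion": [
    [0,0,0,0,0,0,-1],
    [0,0,-0.01,0,0,0,-1],
    [0,0,-0.02,0,0,0,-1],
    [0,0,-0.03,0,0,0,-1],
    [0,0,-0.03,0,0,0,-1]
  ]
}}

```text
time_s: 5.5
ee_pos: [0.4575, -0.3452, 0.1159]
eef_rot: [-3.141, -0.0, 1.455]
force: [-0.3, -0.8, -1.9]
grip_width: 0.015
grip_force: 30.0
```

```bash
python3 - <<'E'
from plan import *
plan([(.551,-.300,.111,1.600,5)],-1)
E
```

```text
[[0.011, 0.018, 0.001, 0, 0, -0.029, -1], [0.011, 0.018, 0.001, 0, 0, -0.029, -1], [0.01, 0.018, 0.001, 0, 0, -0.029, -1], [0.01, 0.018, 0.001, 0, 0, -0.029, -1], [0.009, 0.019, 0.001, 0, 0, -0.029, -1]]
end [ 0.5514 -0.2995  0.1109] 1.5997
```

Request:
{"method": "jog_arm", "body": {
  "motion": [
    [0.011,0.018,0.001,0,0,-0.029,-1],
    [0.011,0.018,0.001,0,0,-0.029,-1],
    [0.01,0.018,0.001,0,0,-0.029,-1],
    [0.01,0.018,0.001,0,0,-0.029,-1],
    [0.009,0.019,0.001,0,0,-0.029,-1]
  ]
}}

```text
time_s: 6.0
ee_pos: [0.5522, -0.2992, 0.11]
eef_rot: [-3.141, 0.0, 1.601]
force: [0.5, -1.1, -2.3]
grip_width: 0.0152
grip_force: 30.0
```

Request:
{"method": "jog_arm", "body": {
  "motion": [
    [0,0,0,0,0,0,-1],
    [0,0,0,0,0,0,-1]
  ]
}}

```text
time_s: 6.2
ee_pos: [0.5513, -0.2996, 0.1095]
eef_rot: [-3.141, -0.0, 1.6]
force: [0.3, -0.4, -2.2]
grip_width: 0.0151
grip_force: 30.0
```

```bash
python3 wv.py w2 220 420 0 200 2; python3 - <<'E'
from h import *
s=ctrl.camera("side")[:,:,::-1];cv2.imwrite("pics/side2.png",s)
c=ctrl.camera("scene")[:,:,::-1];cv2.imwrite("pics/scene2.png",c)
def ann(im,x0,x1,y0,y1,s):
    c=cv2.resize(im[y0:y1,x0:x1],None,fx=s,fy=s,interpolation=cv2.INTER_CUBIC)
    for x in range((x0//10+1)*10,x1,10): cv2.line(c,(int((x-x0+.5)*s),0),(int((x-x0+.5)*s),5),(0,255,255),1);cv2.putText(c,str(x),(int((x-x0)*s)-8,15),0,.3,(0,255,255),1)
    for y in range((y0//10+1)*10,y1,10): cv2.line(c,(0,int((y-y0+.5)*s)),(5,int((y-y0+.5)*s)),(0,255,255),1);cv2.putText(c,str(y),(6,int((y-y0)*s)+4),0,.3,(0,255,255),1)
    return c
a=cv2.imread("pics/w2.png")
b=ann(s,290,370,230,330,4); d=ann(c,250,330,140,190,4)
C=np.zeros((600,800,3),np.uint8);C[:400,:400]=a;C[:400,440:760]=b;C[400:600,:320]=d
w=cv2.imread("pics/w2_raw.png");C[400:600,400:720]=cv2.resize(w,(320,200))
cv2.imwrite("pics/c2.png",C)
E
```

```text
cam [ 0.54843084 -0.22793601  0.28870871]
{'time_s': 6.25, 'qpos': [-0.5568, 0.5576, 1.3855, -0.0002, 1.1988, -0.585], 'ee_pos': [0.5511, -0.3, 0.1097], 'eef_rot': [-3.1413, -0.0, 1.5991], 'force': [0.055, 0.5181, -2.2858]}
```

View pics/c2.png

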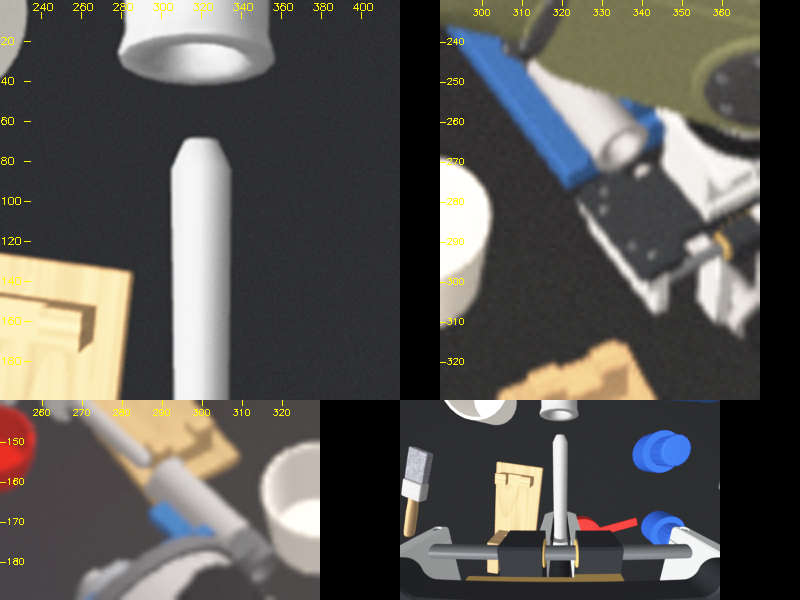

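```bash
python3 - <<'E'
from h import *
m=np.load("w2.npy",allow_pickle=True)[0]
t=np.linspace(0,2*np.pi,181)
def ring(c,r,yaw=0.03): return np.array(c)+r*np.c_[np.cos(t)*np.cos(yaw),np.cos(t)*np.sin(yaw),np.sin(t)]
def f(c,z=None):
    c=c if z is None else np.r_[c,z]
    a=proj(m,ring(c,.0205));b=proj(m,ring(c,.0125)); u=lambda v,o:(v+.5)/2-.5+o
    return [a[:,0].min()-u(118,220),a[:,0].max()-u(275,220),a[:,1].max()-u(84,0),b[:,0].min()-u(147,220),b[:,0].max()-u(247,220),b[:,1].max()-u(74,0),b[:,1].min()-u(33,0)]
for z in(None,.130):
    s=least_squares(f,[.547,-.177,.13] if z is None else [.547,-.177],args=(z,));print(np.round(s.x,4),np.round(s.fun,1))
# pin tip
o=ctrl.get_obs();p=np.array(o["ee_pos"]);print("tcp",p)
for zz in(.1287,):
    g=lambda q:(proj(m,[[q[0],q[1],zz]])-[[320,68.5]]).ravel()
    print("tip face top edge",least_squares(lambda q:(proj(m,[[q[0],q[1],zz+.005]])-[[320,68.3]]).ravel(),[.55,-.2]).x)
E
```

```text
[ 0.5457 -0.1784  0.129 ] [-0.9  1.1 -2.   0.5 -0.7 -1.3  2.7]
[ 0.5457 -0.1787] [-1.2  1.4 -1.9  0.3 -0.5 -1.2  2.6]
tcp [ 0.55096933 -0.30020174  0.10972768]
tip face top edge [ 0.547246   -0.19875216]
```

Request:
{"method": "jog_arm", "body": {
  "motion": [
    [0.004,-0.001,-0.001,0,0,0,-1],
    [0.006,0,0,0,0,0,-1],
    [0.007,0,0,0,0,0,-1],
    [0.007,0,0,0,0,0,-1],
    [0.006,0,0,0,0,0,-1]
  ]
}}

```text
time_s: 6.85
ee_pos: [0.5498, -0.2689, 0.1105]
eef_rot: [3.142, -0.0, 1.6]
force: [-1.1, -0.4, -2.1]
grip_width: 0.015
grip_force: 30.0
```

Request:
{"method": "jog_arm", "body": {
  "motion": [
    [0.008,0,0,0,0,0,-1],
    [0.008,0,0,0,0,0,-1],
    [0.008,0,0,0,0,0,-1],
    [0.006,0,0,0,0,0,-1],
    [0,0,0,0,0,0,-1]
  ]
}}

```text
time_s: 7.35
ee_pos: [0.549, -0.239, 0.1105]
eef_rot: [3.142, -0.0, 1.6]
force: [0.2, 0.4, -2.2]
grip_width: 0.0156
grip_force: 30.0
```

Request:
{"method": "jog_arm", "body": {
  "motion": [
    [0.009,0,0,0,0,0,-1],
    [0.009,0,0,0,0,0,-1],
    [0.009,0,0,0,0,0,-1],
    [0.009,0,0,0,0,0,-1],
    [0.006,0,0,0,0,0,-1]
  ]
}}

```text
time_s: 7.85
ee_pos: [0.5477, -0.1968, 0.1105]
eef_rot: [3.142, -0.0, 1.6]
force: [-0.5, 0.8, -2.7]
grip_width: 0.0152
grip_force: 30.0
```

Request:
{"method": "jog_arm", "body": {
  "motion": [
    [0,0,0,0,0,0,-1],
    [0,0,0,0,0,0,-1]
  ]
}}

```text
time_s: 8.05
ee_pos: [0.5478, -0.1978, 0.1105]
eef_rot: [3.141, 0.0, 1.6]
force: [0.0, -0.5, -2.2]
grip_width: 0.0149
grip_force: 30.0
```

Request:
{"method": "jog_arm", "body": {
  "motion": [
    [0,0,0,0,0,0,0.3],
    [0,0,0,0,0,0,0.3],
    [0,0,0,0,0,0,0.3],
    [0,0,0,0,0,0,0.3],
    [0,0,0,0,0,0,0.3]
  ]
}}

```text
time_s: 8.55
ee_pos: [0.5477, -0.1979, 0.1105]
eef_rot: [3.142, 0.0, 1.6]
force: [0.2, 0.2, -0.3]
grip_width: 0.052
grip_force: 0.0
```

Request:
{"method": "jog_arm", "body": {
  "motion": [
    [0,0,0,0,0,0,0.3],
    [-0.014,0,0,0,0,0,0.3],
    [-0.014,0,0.001,0,0,0,0.3],
    [-0.014,0,0,0,0,0,0.3],
    [-0.014,0,0.001,0,0,0,0.3]
  ]
}}

```text
time_s: 9.05
ee_pos: [0.5492, -0.2555, 0.1084]
eef_rot: [3.141, 0.0, 1.599]
force: [-0.1, 0.9, -0.0]
grip_width: 0.0612
grip_force: 0.0
```

Request:
{"method": "jog_arm", "body": {
  "motion": [
    [0,0,0,0,0,0,-1],
    [0,0,0,0,0,0,-1],
    [0,0,0,0,0,0,-1],
    [0,0,0,0,0,0,-1],
    [0,0,0,0,0,0,-1]
  ]
}}

```text
time_s: 9.55
ee_pos: [0.5494, -0.2534, 0.1086]
eef_rot: [3.142, -0.0, 1.6]
force: [-0.5, 0.0, 0.4]
grip_width: 0.0251
grip_force: 30.0
```

Request:
{"method": "jog_arm", "body": {
  "motion": [
    [0,0,-0.003,0,0,0,-1],
    [0,0,0,0,0,0,-1],
    [0.006,0,0,0,0,0,-1],
    [0.006,0,0,0,0,0,-1],
    [0.006,0,0,0,0,0,-1]
  ]
}}

```text
time_s: 10.05
ee_pos: [0.5487, -0.2351, 0.1113]
eef_rot: [-3.141, -0.0, 1.6]
force: [-0.3, 0.8, -1.8]
grip_width: 0.0253
grip_force: 30.0
```

Moving freely; continue with slow rows to contact.

Request:
{"method": "jog_arm", "body": {
  "motion": [
    [0.005,0,0,0,0,0,-1],
    [0.005,0,0,0,0,0,-1],
    [0.003,0,0,0,0,0,-1],
    [0.002,0,0,0,0,0,-1],
    [0,0,0,0,0,0,-1]
  ]
}}

```text
time_s: 10.55
ee_pos: [0.5483, -0.2206, 0.1114]
eef_rot: [-3.142, 0.0, 1.6]
force: [-0.1, -0.1, -2.5]
grip_width: 0.0251
grip_force: 30.0
```

Request:
{"method": "jog_arm", "body": {
  "motion": [
    [0.002,0,0,0,0,0,-1],
    [0.002,0,0,0,0,0,-1],
    [0,0,0,0,0,0,-1]
  ]
}}

```text
time_s: 10.85
ee_pos: [0.5481, -0.2184, 0.1119]
eef_rot: [3.141, 0.003, 1.599]
force: [-1.9, -10.4, -1.1]
grip_width: 0.0252
grip_force: 30.0
```

Request:
{"method": "jog_arm", "body": {
  "motion": [
    [0.002,0,0,0,0,0,-1],
    [0.002,0,0,0,0,0,-1],
    [0,0,0,0,0,0,-1]
  ]
}}

```text
time_s: 11.15
ee_pos: [0.548, -0.2169, 0.1124]
eef_rot: [3.14, 0.007, 1.598]
force: [-3.0, -26.4, -1.6]
grip_width: 0.0253
grip_force: 30.0
```

```bash
python3 - <<'E'
from h import *
s=ctrl.camera("wrist")[:,:,::-1];cv2.imwrite("pics/w3.png",s)
a=cv2.resize(s[0:200,220:420],None,fx=2,fy=2)
b=ctrl.camera("side")[:,:,::-1];c=cv2.resize(b[220:320,280:380],None,fx=4,fy=4)
cv2.imwrite("pics/c3.png",np.hstack([a,c]));print(ctrl.get_obs()["ee_pos"],ctrl.get_obs()["force"])
E
```

```text
[ 0.54802166 -0.21688346  0.11237662] [ -2.43189092 -26.13540687  -1.46275205]
```

View pics/c3.png

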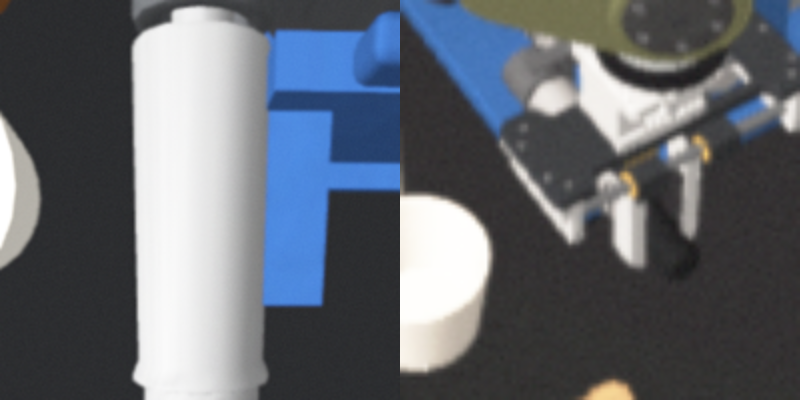

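Request:
{"method": "jog_arm", "body": {
  "motion": [
    [-0.003,0,0,0,0,0,-1],
    [0,0,0,0,0,0,0.3],
    [0,0,0,0,0,0,0.3],
    [0,0,0,0,0,0,0.3],
    [0,0,0,0,0,0,0.3]
  ]
}}

```text
time_s: 11.75
ee_pos: [0.5483, -0.2155, 0.1114]
eef_rot: [3.142, -0.0, 1.6]
force: [0.4, -0.6, -0.1]
grip_width: 0.0541
grip_force: 0.0
```

Request:
{"method": "jog_arm", "body": {
  "motion": [
    [0,0,0,0,0,0,1],
    [0,0,0,0,0,0,1],
    [0,0,-0.02,0,0,0,1],
    [0,0,-0.04,0,0,0,1],
    [0,0,-0.04,0,0,0,1]
  ]
}}

```text
time_s: 12.25
ee_pos: [0.5479, -0.2155, 0.2123]
eef_rot: [-3.14, -0.001, 1.6]
force: [-0.1, 0.5, 0.7]
grip_width: 0.0927
grip_force: 0.0
```

Request:
{"method": "jog_arm", "body": {
  "motion": [
    [0,0,-0.04,0,0,0,1],
    [0,0,-0.04,0,0,0,1],
    [0,0,-0.04,0,0,0,1],
    [0,0,-0.03,0,0,0,1],
    [0,0,0,0,0,0,1]
  ]
}}

```text
time_s: 12.75
ee_pos: [0.5487, -0.216, 0.366]
eef_rot: [3.135, 0.003, 1.6]
force: [-0.1, -0.3, 0.3]
grip_width: 0.0939
grip_force: 0.0
```

```bash
python3 - <<'E'
from plan import *
print(ctrl.get_obs()["qpos"])
fit([("scene",(0,0,293),(305.3,187.6))],[.65,.02,0],False);fit([("side",(0,0,293),(330,161.8))],[.65,.02,0],False)
plan([(.648,.02,.36,-.75,19)],1)
E
```

```text
[-4.37059616e-01  3.30194763e-01  1.11806436e+00  6.30093076e-05
  1.68635029e+00 -4.66140664e-01]
[0.649 0.021] res [[0.0, -0.0]]
[0.6444 0.0115] res [[-0.0, 0.0]]
[[0.012, 0.006, 0, 0, 0, 0.124, 1], [0.013, 0.004, 0, 0, 0, 0.124, 1], [0.013, 0.002, 0, 0, 0, 0.124, 1], [0.013, 0.001, 0, 0, 0, 0.124, 1], [0.013, -0.001, 0, 0, 0, 0.124, 1]]
[[0.013, -0.003, 0, 0, 0, 0.124, 1], [0.013, -0.004, 0, 0, 0, 0.124, 1], [0.012, -0.006, 0, 0, 0, 0.123, 1], [0.011, -0.007, 0.001, 0, 0, 0.124, 1], [0.011, -0.009, 0, 0, 0, 0.123, 1]]
[[0.009, -0.01, 0.001, 0, 0, 0.124, 1], [0.008, -0.011, 0, 0, 0, 0.123, 1], [0.007, -0.012, 0.001, 0, 0, 0.124, 1], [0.005, -0.012, 0, 0, 0, 0.123, 1], [0.004, -0.013, 0.001, 0, 0, 0.124, 1]]
[[0.002, -0.014, 0, 0, 0, 0.123, 1], [0, -0.013, 0.001, 0, 0, 0.124, 1], [-0.001, -0.014, 0, 0, 0, 0.123, 1], [-0.003, -0.013, 0.001, 0, 0, 0.124, 1]]
end [0.6482 0.0198 0.36  ] -0.7501
```

Request:
{"method": "jog_arm", "body": {
  "motion": [
    [0.012,0.006,0,0,0,0.124,1],
    [0.013,0.004,0,0,0,0.124,1],
    [0.013,0.002,0,0,0,0.124,1],
    [0.013,0.001,0,0,0,0.124,1],
    [0.013,-0.001,0,0,0,0.124,1]
  ]
}}

```text
time_s: 13.25
ee_pos: [0.5742, -0.1543, 0.3604]
eef_rot: [-3.14, 0.0, 0.975]
force: [0.0, -0.2, -0.1]
grip_width: 0.0943
grip_force: 0.0
```

Request:
{"method": "jog_arm", "body": {
  "motion": [
    [0.013,-0.003,0,0,0,0.124,1],
    [0.013,-0.004,0,0,0,0.124,1],
    [0.012,-0.006,0,0,0,0.123,1],
    [0.011,-0.007,0.001,0,0,0.124,1],
    [0.011,-0.009,0,0,0,0.123,1]
  ]
}}

```text
time_s: 13.75
ee_pos: [0.5999, -0.0918, 0.3593]
eef_rot: [-3.141, 0.001, 0.357]
force: [-0.7, -0.3, -0.1]
grip_width: 0.0941
grip_force: 0.0
```

Request:
{"method": "jog_arm", "body": {
  "motion": [
    [0.009,-0.01,0.001,0,0,0.124,1],
    [0.008,-0.011,0,0,0,0.123,1],
    [0.007,-0.012,0.001,0,0,0.124,1],
    [0.005,-0.012,0,0,0,0.123,1],
    [0.004,-0.013,0.001,0,0,0.124,1]
  ]
}}

```text
time_s: 14.25
ee_pos: [0.6264, -0.0296, 0.3564]
eef_rot: [3.141, 0.001, -0.261]
force: [-0.9, -0.3, 0.3]
grip_width: 0.094
grip_force: 0.0
```

Request:
{"method": "jog_arm", "body": {
  "motion": [
    [0.002,-0.014,0,0,0,0.123,1],
    [0,-0.013,0.001,0,0,0.124,1],
    [-0.001,-0.014,0,0,0,0.123,1],
    [-0.003,-0.013,0.001,0,0,0.124,1],
    [0,0,0,0,0,0,1]
  ]
}}

```text
time_s: 14.75
ee_pos: [0.6478, 0.0212, 0.354]
eef_rot: [3.14, 0.002, -0.751]
force: [0.0, 0.1, -0.5]
grip_width: 0.0939
grip_force: 0.0
```

```bash
python3 wv.py w4 120 520 0 400 1.5; python3 - <<'E'
from h import *
m=np.load("w4.npy",allow_pickle=True)[0];im=cv2.imread("pics/w4_raw.png");g=cv2.cvtColor(im,6)
c=np.array([.648,.0195]);t=np.linspace(0,2*np.pi,73)
for z,r in((.293,.024),(.261,.036)):
    P=np.c_[c[0]+r*np.cos(t),c[1]+r*np.sin(t),0*t+z];q=proj(m,P);print(z,q.mean(0),q.min(0),q.max(0))
    cv2.polylines(im,[np.round(q*16).astype(int)],True,(0,255,0),1,shift=4)
cv2.imwrite("pics/w4o.png",cv2.resize(im[20:270,170:470],None,fx=2.6,fy=2.4))
E
```

```text
cam [ 0.70004323 -0.02858972  0.53296688]
{'time_s': 14.8, 'qpos': [-0.0251, 0.4879, 0.9271, -0.0, 1.7281, 2.2923], 'ee_pos': [0.6476, 0.0203, 0.3543], 'eef_rot': [3.1406, 0.0011, -0.7466], 'force': [-0.4187, 0.6234, -0.2402]}
0.293 [320.09741787 207.85320446] [293.38020355 181.92615374] [347.31622979 233.67340879]
0.261 [319.97903937 198.45286758] [284.31971965 163.4107158 ] [356.31446582 233.07931964]
```

View pics/w4o.png

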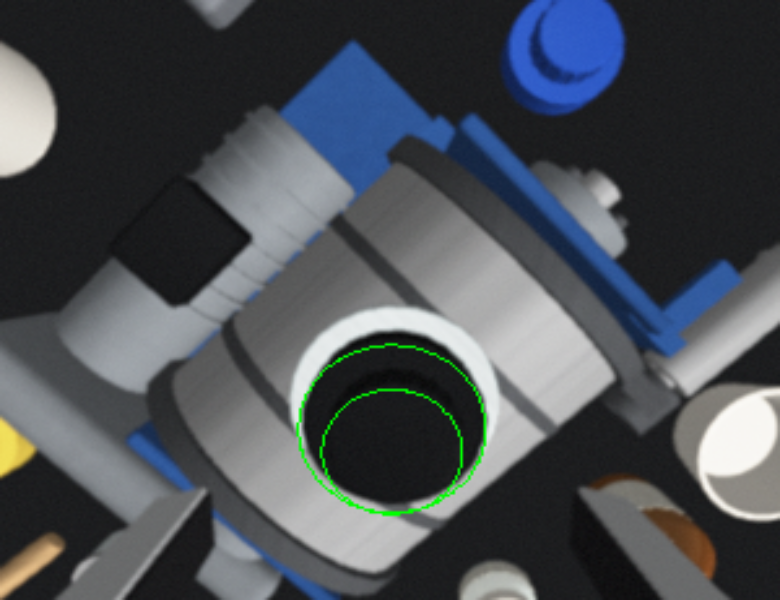

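```bash
python3 - <<'E'
from h import *
m=np.load("w4.npy",allow_pickle=True)[0];g=cv2.cvtColor(cv2.imread("pics/w4_raw.png"),6)
n,l,s,_=cv2.connectedComponentsWithStats((g<75).astype(np.uint8),connectivity=4);k=l[200,320];print(s[k],g[200,320],g[160:172,320],g[222:240,320])
ys,xs=np.where(l==k)
t=np.linspace(0,2*np.pi,361)
cnt=max(cv2.findContours((l==k).astype(np.uint8),0,1)[0],key=len).reshape(-1,2).astype(np.float32)
def hull(p):
    P=np.vstack([np.c_[p[0]+r*np.cos(t),p[1]+r*np.sin(t),0*t+z] for z,r in((.293,.024),(.261,.036),(.225,.036))])
    return cv2.convexHull(proj(m,P).astype(np.float32))
f=lambda p:[cv2.pointPolygonTest(hull(p),(float(a),float(b)),True) for a,b in cnt]
r=least_squares(f,[.648,.0195],loss="soft_l1",diff_step=1e-3);print(r.x,np.abs(r.fun).mean(),np.mean(r.fun))
E
```

```text
[ 287  158   70   73 3887] 26 [15 17 27 27 23 29 22 23 24 29 23 26] [ 22  22  23  26  23  22  26  36  74  94 110 138 170 186 190 190 194 195]
[0.64953194 0.01693498] 1.644224586288661 1.644224586288661
```

Request:
{"method": "jog_arm", "body": {
  "motion": [
    [0.003,0.001,0.02,0,0,0,1],
    [0,0,0.02,0,0,0,1],
    [0,0,0.02,0,0,0,1],
    [0,0,0.02,0,0,0,1],
    [0,0,0.009,0,0,0,1]
  ],
  "squeeze": 20
}}

```text
time_s: 15.3
ee_pos: [0.6484, 0.0165, 0.2643]
eef_rot: [3.14, 0.002, -0.747]
force: [-0.2, 0.7, -0.5]
grip_width: 0.0941
grip_force: 0.0
```

Request:
{"method": "jog_arm", "body": {
  "motion": [
    [0,0,0,0,0,0,-1],
    [0,0,0,0,0,0,-1],
    [0,0,0,0,0,0,-1],
    [0,0,0,0,0,0,-1],
    [0,0,0,0,0,0,-1]
  ]
}}

```text
time_s: 15.8
ee_pos: [0.6492, 0.0172, 0.2669]
eef_rot: [-3.141, -0.001, -0.75]
force: [0.4, -0.5, -0.3]
grip_width: 0.0575
grip_force: 0.0
```

Request:
{"method": "jog_arm", "body": {
  "motion": [
    [0,0,0,0,0,0,-1],
    [0,0,0,0,0,0,-1],
    [0,0,0,0,0,0,-1]
  ]
}}

```text
time_s: 16.1
ee_pos: [0.6492, 0.0172, 0.2666]
eef_rot: [-3.141, -0.0, -0.75]
force: [0.2, 1.0, 1.8]
grip_width: 0.0474
grip_force: 20.0
```

Request:
{"method": "jog_arm", "body": {
  "motion": [
    [0,0,0,0,0,-0.1,-1],
    [0,0,-0.0006,0,0,-0.1,-1],
    [0,0,-0.0006,0,0,-0.12,-1],
    [0,0,-0.0006,0,0,-0.12,-1],
    [0,0,-0.0006,0,0,-0.12,-1]
  ]
}}

```text
time_s: 16.6
ee_pos: [0.649, 0.0172, 0.2684]
eef_rot: [3.141, 0.001, -0.185]
force: [-0.3, -0.4, -1.1]
grip_width: 0.0473
grip_force: 20.0
```

Request:
{"method": "jog_arm", "body": {
  "motion": [
    [0,0,-0.0006,0,0,-0.12,-1],
    [0,0,-0.0006,0,0,-0.12,-1],
    [0,0,-0.0006,0,0,-0.12,-1],
    [0,0,-0.0006,0,0,-0.12,-1],
    [0,0,-0.0006,0,0,-0.12,-1]
  ]
}}

```text
time_s: 17.1
ee_pos: [0.649, 0.0172, 0.2714]
eef_rot: [-3.141, 0.001, 0.415]
force: [0.4, 0.3, -2.7]
grip_width: 0.0478
grip_force: 20.0
```

Request:
{"method": "jog_arm", "body": {
  "motion": [
    [0,0,-0.0006,0,0,-0.12,-1],
    [0,0,-0.0006,0,0,-0.12,-1],
    [0,0,-0.0006,0,0,-0.12,-1],
    [0,0,-0.0006,0,0,-0.12,-1],
    [0,0,-0.0006,0,0,-0.12,-1]
  ]
}}

```text
time_s: 17.6
ee_pos: [0.649, 0.0171, 0.2744]
eef_rot: [-3.141, 0.001, 1.015]
force: [-1.0, 0.4, -2.6]
grip_width: 0.0479
grip_force: 20.0
```

Request:
{"method": "jog_arm", "body": {
  "motion": [
    [0,0,-0.0006,0,0,-0.12,-1],
    [0,0,-0.0006,0,0,-0.12,-1],
    [0,0,-0.0006,0,0,-0.12,-1],
    [0,0,-0.0006,0,0,-0.12,-1],
    [0,0,-0.0006,0,0,-0.12,-1]
  ]
}}

```text
time_s: 18.1
ee_pos: [0.6492, 0.017, 0.2775]
eef_rot: [-3.141, 0.0, 1.615]
force: [2.9, -1.0, -2.8]
grip_width: 0.0475
grip_force: 20.0
```

Request:
{"method": "jog_arm", "body": {
  "motion": [
    [0,0,-0.0006,0,0,-0.12,-1],
    [0,0,-0.0006,0,0,-0.12,-1],
    [0,0,-0.0006,0,0,-0.12,-1],
    [0,0,-0.0006,0,0,-0.12,-1],
    [0,0,-0.0006,0,0,-0.12,-1]
  ]
}}

```text
time_s: 18.6
ee_pos: [0.6494, 0.0169, 0.2805]
eef_rot: [-3.141, 0.0, 2.215]
force: [3.1, -1.8, -2.2]
grip_width: 0.0478
grip_force: 20.0
```

Request:
{"method": "jog_arm", "body": {
  "motion": [
    [0,0,-0.0006,0,0,-0.12,-1],
    [0,0,-0.0006,0,0,-0.12,-1],
    [0,0,-0.0006,0,0,-0.12,-1],
    [0,0,-0.0006,0,0,-0.12,-1],
    [0,0,-0.0006,0,0,-0.12,-1]
  ]
}}

```text
time_s: 19.1
ee_pos: [0.6494, 0.0169, 0.2835]
eef_rot: [-3.141, 0.001, 2.814]
force: [3.3, -1.0, -2.7]
grip_width: 0.0475
grip_force: 20.0
```

Request:
{"method": "jog_arm", "body": {
  "motion": [
    [0,0,-0.0006,0,0,-0.12,-1],
    [0,0,-0.0006,0,0,-0.12,-1],
    [0,0,-0.0006,0,0,-0.12,-1],
    [0,0,-0.0006,0,0,-0.12,-1],
    [0,0,-0.0006,0,0,-0.12,-1]
  ]
}}

```text
time_s: 19.6
ee_pos: [0.6495, 0.017, 0.2866]
eef_rot: [-3.141, 0.001, -2.869]
force: [3.7, -0.9, -2.0]
grip_width: 0.0476
grip_force: 20.0
```

```bash
python3 -c "
from station import ctrl
o=ctrl.get_obs();print(o['qpos'],o['ee_pos'],o['eef_rot'],o['force'],o['moment'])"
```

```text
[-3.00539553e-02  4.92928559e-01  1.07074963e+00 -2.82036458e-04
  1.57724982e+00 -1.87380487e+00] [0.649499   0.01701428 0.28655078] [-3.14112515e+00  5.50207910e-04 -2.86863985e+00] [ 3.71304212 -0.90388946 -1.99392271] [-0.08672201 -0.83573926  0.01067691]
```

Request:
{"method": "jog_arm", "body": {
  "motion": [
    [0,0,-0.0006,0,0,-0.12,-1],
    [0,0,-0.0006,0,0,-0.12,-1],
    [0,0,-0.0006,0,0,-0.12,-1],
    [0,0,-0.0006,0,0,-0.1,-1],
    [0,0,0,0,0,0,-1]
  ]
}}

```text
time_s: 20.1
ee_pos: [0.6494, 0.0174, 0.289]
eef_rot: [3.142, 0.0, -2.412]
force: [2.8, 1.2, -2.1]
grip_width: 0.0473
grip_force: 20.0
```

Request:
{"method": "jog_arm", "body": {
  "motion": [
    [0,0,-0.003,0,0,0,-1],
    [0,0,-0.003,0,0,0,-1],
    [0,0,0,0,0,0,-1]
  ]
}}

```text
time_s: 20.4
ee_pos: [0.649, 0.0171, 0.2958]
eef_rot: [-3.141, -0.0, -2.415]
force: [-0.1, 0.5, -2.0]
grip_width: 0.0476
grip_force: 20.0
```

```bash
python3 - <<'E'
from plan import *
sc=np.array([(224,88),(378,137),(326,360),(154,304)])/3+[340,190]-.33; sd=np.array([(567-390,8),(685-390,60),(530-390,220),(404-390,145)])/3+[165,160]-.33
p=np.array([.4211,.3455,.4873]);C=[(x,y,22) for x,y in((-130,-85),(130,-85),(130,85),(-130,85))]
o=[]
for n,px in(("scene",sc),("side",sd)):
    for c in C:
        q=proj(M[n],place(p,c))[0]; i=np.argmin(((px-q)**2).sum(1)); o.append((n,c,px[i]))
tr=fit(o,p)
jb=[("scene",(0,0,80),(340+297/3-.3,190+198/3-.3)),("side",(0,0,80),(165+142/3-.3,160+54/3-.3))]
j=fit(jb,[.4,.35,0],False)
c,s=np.cos(tr[2]),np.sin(tr[2]);d=j-tr[:2];print("jar in tray",[c*d[0]+s*d[1],-s*d[0]+c*d[1]])
for x in(84,-84):
    for y in(-8,):
        t=place(tr,(x,y,0))[0];print(x,t,np.linalg.norm(t[:2]-j))
E
```

```text
[0.42   0.3421 0.4849] res [[-0.6, -0.6], [0.8, -1.8], [-0.6, -0.3], [-0.5, -0.0], [-0.4, -4.7], [-0.1, -0.9], [-0.3, -0.7], [0.3, -0.7]]
[0.4158 0.3551] res [[-0.2, -0.1], [-0.1, -0.3]]
jar in tray [np.float64(0.0023521533150115295), np.float64(0.013477915620266154)]
84 [0.49806994 0.37417824 0.        ] 0.08442553954631653
-84 [0.34943937 0.29586508 0.        ] 0.08898311773325618
```

Request:
{"method": "jog_arm", "body": {
  "motion": [
    [0,0,-0.015,0,0,0,-1],
    [0,0,-0.02,0,0,0,-1],
    [0,0,-0.02,0,0,0,-1],
    [0,0,-0.02,0,0,0,-1],
    [0,0,0,0,0,0,-1]
  ]
}}

```text
time_s: 20.9
ee_pos: [0.6493, 0.0171, 0.3731]
eef_rot: [-3.139, 0.003, -2.414]
force: [-0.5, 0.7, -1.8]
grip_width: 0.0475
grip_force: 20.0
```

```bash
python3 - <<'E'
from plan import *
t=place([.42,.3425,.485],(-82,-9,0))[0];print(t)
plan([(t[0],t[1],.36,-2.654,14),(t[0],t[1],.14,-2.654,6),(t[0],t[1],.06,-2.654,5)],-1)
E
```

```text
[0.35165253 0.29630884 0.        ]
[[0.003, 0.029, 0.001, 0, 0, 0.017, -1], [0.003, 0.029, 0.001, 0, 0, 0.017, -1], [0.004, 0.029, 0.001, 0, 0, 0.017, -1], [0.004, 0.029, 0.001, 0, 0, 0.017, -1], [0.005, 0.029, 0.001, 0, 0, 0.017, -1]]
[[0.005, 0.029, 0.001, 0, 0, 0.017, -1], [0.005, 0.029, 0.001, 0, 0, 0.017, -1], [0.006, 0.028, 0.001, 0, 0, 0.017, -1], [0.006, 0.028, 0.001, 0, 0, 0.017, -1], [0.007, 0.028, 0.001, 0, 0, 0.017, -1]]
[[0.008, 0.028, 0.001, 0, 0, 0.017, -1], [0.008, 0.028, 0.001, 0, 0, 0.018, -1], [0.008, 0.028, 0.001, 0, 0, 0.017, -1], [0.009, 0.028, 0, 0, 0, 0.018, -1], [0, 0, 0.037, 0, 0, 0, -1]]
[[0, 0, 0.037, 0, 0, 0, -1], [0, 0, 0.037, 0, 0, 0, -1], [0, 0, 0.036, 0, 0, 0, -1], [0, 0, 0.037, 0, 0, 0, -1], [0, 0, 0.036, 0, 0, 0, -1]]
[[0, 0, 0.016, 0, 0, 0, -1], [0, 0, 0.016, 0, 0, 0, -1], [0, 0, 0.016, 0, 0, 0, -1], [0, 0, 0.016, 0, 0, 0, -1], [0, 0, 0.016, 0, 0, 0, -1]]
end [0.3518 0.2963 0.0601] -2.6544
```

Request:
{"method": "jog_arm", "body": {
  "motion": [
    [0.003,0.029,0.001,0,0,0.017,-1],
    [0.003,0.029,0.001,0,0,0.017,-1],
    [0.004,0.029,0.001,0,0,0.017,-1],
    [0.004,0.029,0.001,0,0,0.017,-1],
    [0.005,0.029,0.001,0,0,0.017,-1]
  ]
}}

```text
time_s: 21.4
ee_pos: [0.5404, 0.1171, 0.3639]
eef_rot: [3.141, -0.001, -2.5]
force: [0.1, -0.2, -1.4]
grip_width: 0.0477
grip_force: 20.0
```

Request:
{"method": "jog_arm", "body": {
  "motion": [
    [0.005,0.029,0.001,0,0,0.017,-1],
    [0.005,0.029,0.001,0,0,0.017,-1],
    [0.006,0.028,0.001,0,0,0.017,-1],
    [0.006,0.028,0.001,0,0,0.017,-1],
    [0.007,0.028,0.001,0,0,0.017,-1]
  ]
}}

```text
time_s: 21.9
ee_pos: [0.4353, 0.2168, 0.359]
eef_rot: [3.142, -0.001, -2.585]
force: [0.1, 1.0, -2.5]
grip_width: 0.0476
grip_force: 20.0
```

Request:
{"method": "jog_arm", "body": {
  "motion": [
    [0.008,0.028,0.001,0,0,0.017,-1],
    [0.008,0.028,0.001,0,0,0.018,-1],
    [0.008,0.028,0.001,0,0,0.017,-1],
    [0.009,0.028,0,0,0,0.018,-1],
    [0,0,0,0,0,0,-1]
  ]
}}

```text
time_s: 22.4
ee_pos: [0.3493, 0.2974, 0.3564]
eef_rot: [3.141, -0.001, -2.652]
force: [-0.3, -0.1, -1.9]
grip_width: 0.0478
grip_force: 20.0
```

Request:
{"method": "jog_arm", "body": {
  "motion": [
    [0,0,0.037,0,0,0,-1],
    [0,0,0.037,0,0,0,-1],
    [0,0,0.037,0,0,0,-1],
    [0,0,0.037,0,0,0,-1],
    [0,0,0.037,0,0,0,-1]
  ]
}}

```text
time_s: 22.9
ee_pos: [0.3511, 0.2952, 0.1701]
eef_rot: [-3.141, -0.001, -2.654]
force: [0.7, 0.6, -2.0]
grip_width: 0.0472
grip_force: 20.0
```

```bash
python3 - <<'E'
from h import *
o=ctrl.get_obs();print(np.round(o["ee_pos"],4),np.round(o["eef_rot"],3),np.round(o["qpos"],2))
m=ctrl.camera_model("wrist");cv2.imwrite("pics/w5.png",ctrl.camera("wrist")[:,:,::-1])
s=ctrl.camera("side")[:,:,::-1];c=ctrl.camera("scene")[:,:,::-1]
cv2.imwrite("pics/c5.png",np.vstack([np.hstack([cv2.imread("pics/w5.png")[:,:,:][::1],]),])) 
tr=[.42,.3421,.485]
im=cv2.imread("pics/w5.png")
for z in(22,):
    q=proj(m,place(tr,[(x,y,z) for x,y in((-130,-85),(130,-85),(130,85),(-130,85))]));cv2.polylines(im,[q.astype(int)],True,(0,0,255),1)
t=np.linspace(0,6.28,60)
P=place(tr,np.c_[-82+36*np.cos(t),-9+36*np.sin(t),0*t+4]);cv2.polylines(im,[proj(m,P).astype(int)],True,(0,255,0),1)
P=np.c_[.4158+.029*np.cos(t),.3551+.029*np.sin(t),0*t+.08];cv2.polylines(im,[proj(m,P).astype(int)],True,(255,0,255),1)
a=cv2.resize(im,(640,400));b=cv2.resize(s[130:270,130:300],None,fx=1.4,fy=1.4)
C=np.zeros((600,800,3),np.uint8);C[:400,:640]=a;C[400:596,:238]=b
d=cv2.resize(c[200:320,340:480],None,fx=1.6,fy=1.6);C[400:592,250:474]=d
e=cv2.resize(s[220:290,290:390],None,fx=2.8,fy=2.8);C[400:596,490:770]=e
cv2.imwrite("pics/c5.png",C)
E
```

```text
[0.3511 0.2952 0.1701] [-3.141e+00 -1.000e-03 -2.654e+00] [ 0.62  0.13  1.81 -0.    1.2  -1.44]
```

View pics/c5.png

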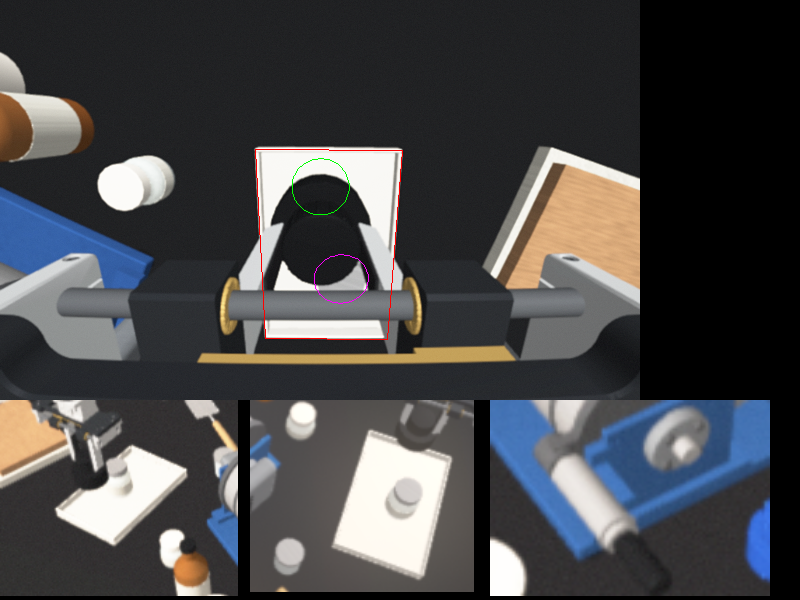

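Request:
{"method": "jog_arm", "body": {
  "motion": [
    [0,0,0.03,0,0,0,-1],
    [0,0,0.03,0,0,0,-1],
    [0,0,0.03,0,0,0,-1],
    [0,0,0.015,0,0,0,-1],
    [0,0,0.01,0,0,0,-1]
  ]
}}

```text
time_s: 23.55
ee_pos: [0.3522, 0.2964, 0.0579]
eef_rot: [3.142, 0.001, -2.654]
force: [0.0, 0.1, -1.4]
grip_width: 0.0478
grip_force: 20.0
```

Request:
{"method": "jog_arm", "body": {
  "motion": [
    [0,0,0.002,0,0,0,-1],
    [0,0,0.002,0,0,0,-1],
    [0,0,0.001,0,0,0,-1],
    [0,0,0.001,0,0,0,-1],
    [0,0,0,0,0,0,-1]
  ]
}}

```text
time_s: 24.05
ee_pos: [0.3515, 0.2963, 0.0516]
eef_rot: [3.142, 0.001, -2.653]
force: [-0.4, 0.4, -1.8]
grip_width: 0.0475
grip_force: 20.0
```

Request:
{"method": "jog_arm", "body": {
  "motion": [
    [0,0,0.001,0,0,0,-1],
    [0,0,0.001,0,0,0,-1],
    [0,0,0.001,0,0,0,-1],
    [0,0,0.001,0,0,0,-1],
    [0,0,0,0,0,0,-1]
  ]
}}

```text
time_s: 24.55
ee_pos: [0.3513, 0.2961, 0.0471]
eef_rot: [-3.142, -0.0, -2.653]
force: [-0.7, -1.0, -1.2]
grip_width: 0.0476
grip_force: 20.0
```

Request:
{"method": "jog_arm", "body": {
  "motion": [
    [0,0,0.0005,0,0,0,-1],
    [0,0,0.0005,0,0,0,-1],
    [0,0,0,0,0,0,-1]
  ]
}}

```text
time_s: 24.85
ee_pos: [0.3514, 0.2961, 0.0462]
eef_rot: [-3.142, -0.0, -2.653]
force: [-0.2, -0.2, -2.3]
grip_width: 0.0476
grip_force: 20.0
```

Request:
{"method": "jog_arm", "body": {
  "motion": [
    [0,0,0.001,0,0,0,-1],
    [0,0,0.0005,0,0,0,-1],
    [0,0,0,0,0,0,-1]
  ]
}}

```text
time_s: 25.15
ee_pos: [0.3515, 0.2963, 0.0456]
eef_rot: [3.142, 0.0, -2.653]
force: [-4.5, -3.7, 12.1]
grip_width: 0.0474
grip_force: 20.0
```

Request:
{"method": "jog_arm", "body": {
  "motion": [
    [0,0,0.001,0,0,0,-1],
    [0,0,0,0,0,0,-1]
  ]
}}

```text
time_s: 25.35
ee_pos: [0.352, 0.2965, 0.0452]
eef_rot: [3.142, 0.002, -2.653]
force: [-5.7, -3.2, 18.5]
grip_width: 0.0476
grip_force: 20.0
```

Seated on the tray floor. Relax, release, retreat straight up.

Request:
{"method": "jog_arm", "body": {
  "motion": [
    [0,0,-0.0015,0,0,0,-1],
    [0,0,0,0,0,0,0.4],
    [0,0,0,0,0,0,0.4],
    [0,0,0,0,0,0,0.4],
    [0,0,0,0,0,0,0.4]
  ]
}}

```text
time_s: 25.85
ee_pos: [0.3514, 0.2962, 0.0452]
eef_rot: [3.142, -0.0, -2.653]
force: [0.0, 0.6, -0.8]
grip_width: 0.066
grip_force: 0.0
```

Request:
{"method": "jog_arm", "body": {
  "motion": [
    [0,0,-0.005,0,0,0,0.4],
    [0,0,-0.02,0,0,0,0.4],
    [0,0,-0.04,0,0,0,0.4],
    [0,0,-0.04,0,0,0,0.4],
    [0,0,-0.04,0,0,0,0.4]
  ]
}}

```text
time_s: 26.35
ee_pos: [0.3511, 0.296, 0.1922]
eef_rot: [3.142, 0.0, -2.653]
force: [1.0, -0.3, -0.5]
grip_width: 0.0653
grip_force: 0.0
```

Request:
{"method": "jog_arm", "body": {
  "motion": [
    [0,0,-0.03,0,0,0,0.4],
    [0,0,-0.03,0,0,0,0.4],
    [0,0,-0.03,0,0,0,0.4],
    [0,0,-0.03,0,0,0,0.4],
    [0,0,0,0,0,0,0.4]
  ]
}}

```text
time_s: 26.85
ee_pos: [0.352, 0.2966, 0.3142]
eef_rot: [3.141, 0.006, -2.653]
force: [0.5, 0.2, 1.0]
grip_width: 0.0656
grip_force: 0.0
```

```bash
python3 - <<'E'
from h import *
m=ctrl.camera_model("wrist");im=ctrl.camera("wrist")[:,:,::-1];cv2.imwrite("pics/w6.png",im)
g=cv2.cvtColor(im,6);tr=[.42,.3421,.485];print(ctrl.get_obs()["ee_pos"])
# dark blob in the tray at the cap's place, hub top centre back-projected at z=72 mm
q=proj(m,place(tr,[(-82,-9,72)]))[0];print("expect hub top",q)
n,l,s,c=cv2.connectedComponentsWithStats((g<75).astype(np.uint8),connectivity=4);k=l[int(q[1]),int(q[0])];print("blob",s[k],c[k])
t=np.linspace(0,6.28,60)
P=np.vstack([place(tr,np.c_[-82+r*np.cos(t),-9+r*np.sin(t),0*t+z]) for r,z in((24,72),(36,40),(36,4))]);Q=proj(m,P);print("model",Q.min(0),Q.max(0)-Q.min(0))
# compare pin/mill and bystanders with the first side & scene pictures
for n in("scene","side"):
    a=cv2.imread(f"pics/{n}0.png");b=ctrl.camera(n)[:,:,::-1];d=(cv2.absdiff(a,b).max(2)>60).astype(np.uint8)
    d=cv2.morphologyEx(d,cv2.MORPH_OPEN,np.ones((3,3)));_,_,s,_=cv2.connectedComponentsWithStats(d);print(n,[x[:5].tolist() for x in s[1:]])
E
```

```text
[0.35162356 0.29636444 0.31181084]
expect hub top [319.94915799 175.05044311]
blob [ 300  148   42   43 1400] [320.19       169.12142857]
model [297.82221953 147.53510848] [44.29329546 45.63987358]
scene [[486, 0, 28, 33, 727], [592, 0, 19, 8, 95], [585, 4, 5, 4, 16], [594, 9, 3, 3, 9], [598, 11, 3, 3, 9], [498, 35, 28, 28, 336], [428, 66, 6, 5, 24], [502, 66, 6, 3, 18], [423, 69, 4, 4, 15], [485, 78, 44, 58, 892], [485, 100, 6, 5, 25], [269, 118, 9, 13, 65], [482, 135, 19, 7, 92], [547, 135, 68, 52, 1278], [459, 141, 41, 24, 352], [275, 145, 14, 15, 120], [452, 145, 8, 9, 53], [438, 152, 4, 5, 20], [444, 153, 3, 3, 9], [437, 160, 5, 8, 29], [444, 171, 9, 15, 72], [500, 179, 8, 8, 39], [603, 179, 18, 10, 111], [292, 181, 26, 31, 638], [475, 180, 10, 15, 65], [551, 183, 19, 29, 248], [533, 187, 4, 4, 14], [591, 191, 7, 4, 21], [545, 198, 3, 3, 9], [533, 200, 10, 10, 42], [529, 211, 4, 4, 14], [574, 213, 8, 10, 40], [422, 225, 25, 25, 479], [551, 236, 13, 12, 86], [566, 236, 7, 6, 34]]
side [[112, 30, 95, 111, 3970], [33, 64, 22, 19, 271], [164, 72, 4, 3, 12], [101, 85, 3, 3, 9], [85, 89, 41, 61, 1061], [0, 92, 32, 29, 681], [75, 104, 8, 14, 57], [177, 105, 4, 6, 19], [166, 108, 7, 22, 101], [63, 110, 10, 17, 106], [94, 112, 8, 10, 64], [0, 132, 52, 39, 1494], [317, 155, 28, 34, 698], [190, 194, 25, 28, 550], [34, 246, 12, 13, 82], [335, 266, 5, 5, 21], [112, 284, 10, 17, 123], [80, 289, 12, 15, 87], [0, 290, 11, 29, 186], [12, 295, 9, 16, 100], [21, 297, 32, 17, 335], [105, 297, 9, 11, 69], [321, 318, 4, 5, 19], [324, 326, 7, 11, 45], [334, 346, 4, 5, 16], [337, 352, 24, 36, 345]]
```

```bash
python3 -c "
from station import ctrl
print(ctrl.hand_in())"
```

```text
the job is handed in; nothing more can be done
None
```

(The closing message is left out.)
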